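Return the stray cam fitting to the bowl and put the lid on under the lamp

ROBOT

A 7-joint arm with a two-finger parallel gripper is mounted at the origin on the work surface. World frame = base frame: x ahead of the robot, y to its left, z up, the work surface at z = 0. Lengths are in m, angles in rad, forces in N, time in s.
With the tool pointing down it reaches from about 0.425 to 0.825 m from the base axis. Payload 3.6 kg.
Tool frame: the origin (TCP) lies where the fingers leave the gripper's body, on its centre line; the fingertips stand 73 mm ahead of it and the grasp point (between the pads) lies 54 mm ahead of it; z points along the fingers, y is the line along which they close (so a half turn about z gives the same grasp; the last joint's range is limited). The gripper opens to 85 mm and grips with 20 to 120 N. Pads are 22 mm wide; open, the fingers measure 114 mm over their backs; the gripper's body (76 mm by 85 mm) begins 54 mm behind the grasp point. The pads swing forward as they close: fully open they stand 13 mm farther back than shut.
Start: joints at [-1.246, 0.615, -0.013, 1.423, 0.008, 1.103, -0.04], TCP at [0.223, 0.61, 0.304] pointing down, gripper open.
Joint ranges: [-3.12, 3.12], [-0.3, 2.06], [-1.34, 1.32], [0.26, 2.42], [-1.36, 4.5], [0.01, 1.98], [-2.84, 2.84]. Speed limits (rad/s): [2.79, 2.79, 3.14, 3.14, 3.14, 3.14, 3.14].

INTERFACE

Orientations are given as a unit quaternion [x, y, z, w].
In Python, from station import arm, snapshot, camera_info, ticket gives the robot as it stands. Calls block until the motion is done:
- arm.movep(position, orientation): joint-space move of the TCP to a pose.
- arm.line_to(position, velocity=0.15, ori=None): straight line of the TCP; ori=None keeps the orientation; velocity is the mean speed in m/s.
- arm.move_j(angles): joint-space move.
- arm.move_gripper(opening, effort=None): opening from 0.0 (shut) to 1.0 (fully open); effort is the grip in N (None keeps the last); returns when the fingers have stopped.
- arm.pause(seconds).
- arm.ik(position, orientation): joint angles nearest the present ones, or None.
- snapshot(name): name is "scene" or "top" or "wrist"; returns the picture (400x640x3 uint8, blue, green, red); there is no depth.
- camera_info(name): a dict with "fx", "fy", "cx", "cy" (pixels), "R" (3x3) and "t" (3): a world point X has camera coordinates R X + t; the wrist camera has in their place "T_tool_cam" (4x4, takes a point from camera to tool coordinates, whose origin is the TCP and whose axes are the flange's). Camera axes: x right, y down, z forward; pixel columns grow to the right and rows downward; lengths in m; the calibration is good to about 2 mm. The wrist camera is an equidistant fisheye: a pixel r from the principal point sees the ray r / f radians off the axis. A picture is of the moment at which its call begins: read the wrist's pose just before it. camera_info takes no time and is no camera call.
A pose or a line that the arm cannot do raises arm.MotionError and nothing moves.
- ticket.finish_job(): hands the job in; it is judged then, once.
Readings, each from a call of its own:
- arm.read_time(): time.
- arm.read_joint_positions(): joint angles.
- arm.read_dq(): joint speeds.
- arm.read_effort(): joint torques, N m.
- arm.read_tool_pos(): TCP position.
- arm.read_eef_rot(): TCP orientation.
- arm.read_ft_force(): force on the tool from outside, world axes, zero at the start.
- arm.read_wrist_torque(): the same for the moment, N m.
- arm.read_opening(): opening from 0.0 (shut) to 1.0 (fully open).
- arm.read_finger_force(): force on a finger pad.
Only numpy, scipy, OpenCV 4.12 (cv2) and the standard library are available. Lean on these libraries where they do the work, as an engineer would, in place of code of your own. Each camera call takes 0.05 s, during which the arm holds its last target. There are 200 camera calls.

TASK

Pick up the stray silver cam fitting lying on the desk and drop it into the blue ceramic bowl with the others, then gently set the bowl's wooden lid on it so that it sits fully seated and level on the rim. The lamp's light bar hangs low over the bowl, so reach in under it with the tool slanted. Don't bump the lamp, don't push the bowl about, and leave the other things on the desk alone.

Things in the scene. Friction and masses are not known exactly. Their poses are not given: they have to be found in the camera images.
- bowl: Loose round blue ceramic bowl, 0.5 kg. Origin: centre of its underside, z up. 60 mm high; outside diameter 84 mm at the foot, 112 mm at the rim; wall 5 mm (mouth 102 mm across); inner floor 6 mm above the underside. Three fittings like the stray one already lie on its floor. It stands under the lamp's light bar.
- lid: Loose round wooden lid, 100 g, right side up on the desk. Origin: centre of its underside, z up. Heights: plug 86 mm diameter 0-8 mm, disc 116 mm diameter 8-16 mm, upright round dark knob 20 mm diameter 16-48 mm. Seated: plug in the mouth (7 mm play all round), disc on the rim, origin 52 mm above the bowl's. To go on level under the lamp, grasp the knob with the tool already slanted.
- fitting_center (a point): Centre of the stray cam fitting: a loose silver upright cylinder 24 mm in diameter and 18 mm tall, 25 g, with a dark cross slot on top, standing on the desk, so that its centre is 9 mm above the desk.
- lamp: Fixed white desk lamp. Origin on the desk below the middle of its light bar; x away from the robot's side (which is open), y along the bar. Bar 50 mm (x) by 240 mm (y), 270 to 294 mm above the desk. The bowl is within 5 mm of its middle in x, 30 mm in y. Foot 130 mm diameter, 16 mm high, at x = +160 mm; a thin post at x = +180 mm carries an arm to the bar.
- jar: Bystander: closed yellow plastic screw-top jar, 70 mm diameter, 90 mm tall, loose. Origin at the centre of its underside.
- level: Bystander: compact blue spirit level standing on its edge, 150 mm (x) by 24 mm (y) by 45 mm (z), loose. Origin at the centre of its underside.
- runner: Bystander: white plastic drawer runner, 300 mm (x) by 38 mm (y) by 18 mm (z), loose. Origin at the centre of its underside.
- prybar: Bystander: flat steel pry bar, about 285 mm long (x), 26 mm wide, 8 mm thick with an upturned end 30 mm tall at -x, loose. Origin on its underside near the middle.
Not all that is in view belongs to the job. What is meant by the lid is not green or yellow, and is the larger of those in its own colour.

How it is judged:
On the way:
1. the stray fitting lies in the bowl, let go (horizontal distance between fitting_center and bowl below 0.05 m and z of fitting_center in the frame of bowl between 0.005 and 0.05 m and contact force between the fingers and fitting below 0.1 N), for 0.2 s.
At the end, for the whole second after the job is handed in: The stray fitting is inside the bowl; the lid is fully seated on the rim (its origin 49 to 55 mm above the bowl's, plug inside the mouth, centres within 12 mm, level within 0.06 rad and within 0.05 rad of the bowl) right side up; bowl upright within 0.05 rad; lid and bowl at rest (horizontal distance between fitting_center and bowl below 0.05 m and z of fitting_center in the frame of bowl between 0.005 and 0.05 m and horizontal distance between lid and bowl below 0.012 m and z of lid in the frame of bowl between 0.049 and 0.055 m and angle between the z axis of lid and the z axis of bowl, either way round below 0.05 rad and angle between lid's own z axis and vertical below 0.06 rad and angle between bowl's own z axis and vertical below 0.05 rad and linear speed of each of lid, bowl below 0.02 m/s); the robot touches nothing.
It fails at once if the lamp is bumped (more than 3 N) (contact force between anything else and lamp above 3 N).
It fails at once if the bowl is pushed more than 30 mm from its place (distance of bowl from where it was at the start of the episode above 0.03 m).
It fails at once if the bowl is tipped by more than 0.25 rad (angle between bowl's own z axis and vertical above 0.25 rad).
It fails at once if the lid is dropped: it moves faster than 0.5 m/s (a fall of about 13 mm) while not held (linear speed of lid above 0.5 m/s and contact force between the fingers and lid below 0.1 N).
It fails at once if the jar, the level, the runner or the pry bar is moved more than 25 mm (distance of any of jar, level, runner, prybar from where it was at the start of the episode above 0.025 m).
It also fails if it takes over 54 s, if anything falls off the work surface, if the arm or the gripper's body presses on something with over 40 N, if the wrist force passes 120 N, or if a joint passes its speed limit or range.

## Working session

There is one attempt and no reset: what is moved stays moved. The work goes in short steps, each a Python script; the robot and the scene stay as the last script left them, time stands still between calls to the robot, and variables do not carry over. Pictures are saved under pics/ and viewed, at most 10 in all, crops included, and the job is handed in when it is done.

```bash
ls; mkdir -p pics; python3 - <<'E'
from station import arm, snapshot, camera_info
import cv2
for n in ("scene","top"):
    cv2.imwrite(f"pics/{n}0.png",snapshot(n)); c=camera_info(n); print(n,c)
print(camera_info("wrist"), arm.read_time(), arm.read_eef_rot(), arm.read_tool_pos())
E
```

```text
pics
scene {'fx': 415.783798270368, 'fy': 415.783798270368, 'cx': 323.70846289943705, 'cy': 200.20653246363983, 'R': array([[-0.15935531,  0.9870234 ,  0.01976597],
       [ 0.7043584 ,  0.12770224, -0.69826312],
       [-0.6917262 , -0.09734961, -0.71556825]]), 't': array([ 0.09797539, -0.3610945 ,  1.68130427])}
top {'fx': 454.0217718224168, 'fy': 454.0217718224168, 'cx': 322.3243419508036, 'cy': 187.2429176082596, 'R': array([[-0.00782206, -0.99989921, -0.0118483 ],
       [-0.99745925,  0.00864089, -0.0707134 ],
       [ 0.07080866,  0.01126507, -0.9974263 ]]), 't': array([0.03408878, 0.58247905, 1.41983514])}
{'fx': 309.70691628693146, 'fy': 309.70691628693146, 'cx': 313.5947010133444, 'cy': 203.78972991399627, 'T_tool_cam': array([[-2.24121738e-04, -9.62539876e-01, -2.71140068e-01,
         6.86675054e-02],
       [ 9.99999459e-01, -4.91200913e-04,  9.17160092e-04,
        -1.17770519e-04],
       [-1.01598741e-03, -2.71139715e-01,  9.62539465e-01,
        -6.97013726e-02],
       [ 0.00000000e+00,  0.00000000e+00,  0.00000000e+00,
         1.00000000e+00]])} 0.1 [ 1.74459754e-01  9.84663636e-01 -1.13466952e-03 -1.74886832e-04] [0.22319284 0.60993394 0.30285424]
```

View pics/scene0.png

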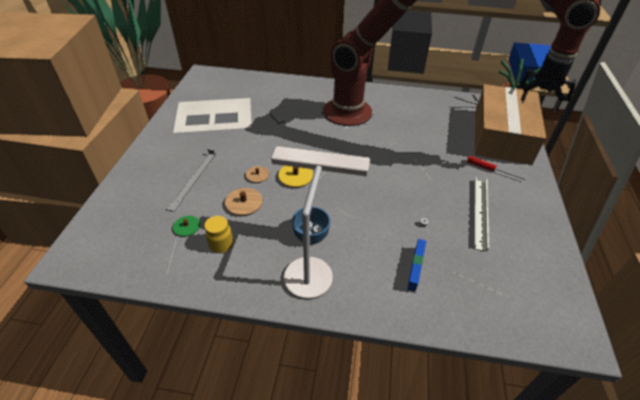

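View pics/top0.png

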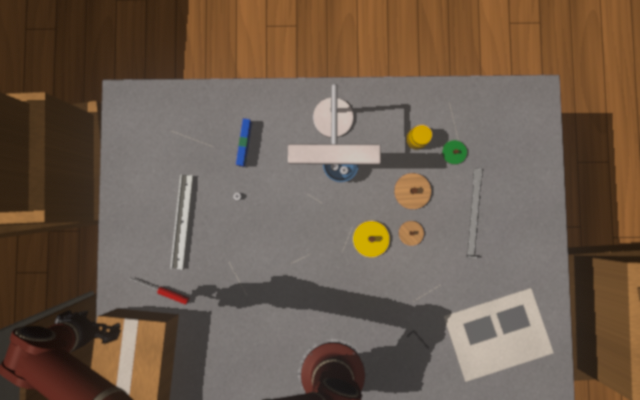

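Scene picture: the lamp stands over the blue bowl at about (311,224), the fitting is at (424,222) and there are several lids. Top picture: the bowl is half hidden under the bar at (341,168).
- **Candidates for the lid:** large wooden (412,191), small wooden (411,233), yellow (371,239) and green (455,152). I choose the larger wooden one, (412,191) in top and (243,201) in scene.
- **Candidates for the fitting:** stray at (237,196), and those in the bowl at (338,168) and (345,170). I choose (237,196).

One montage of close crops will check both choices.

```bash
cat > h.py <<'E'
from station import arm, snapshot, camera_info, ticket
import cv2, numpy as np
from scipy.spatial.transform import Rotation as Rot
def onplane(n,u,v,z):
    c=camera_info(n); d=c["R"].T@np.array([(u-c["cx"])/c["fx"],(v-c["cy"])/c["fy"],1.]); o=-c["R"].T@c["t"]
    return o+d*(z-o[2])/d[2]
def proj(n,X):
    c=camera_info(n); p=np.atleast_2d(X)@c["R"].T+c["t"]
    return np.c_[c["fx"]*p[:,0]/p[:,2]+c["cx"],c["fy"]*p[:,1]/p[:,2]+c["cy"]]
def circ(x,y,z,r,n=60):
    a=np.linspace(0,2*np.pi,n); return np.c_[x+r*np.cos(a),y+r*np.sin(a),0*a+z]
E
python3 - <<'E'
from h import *
# first guesses
f1=onplane("top",237,196,.018); f2=onplane("scene",424,221,.018)
l1=onplane("top",412,191,.016); l2=onplane("scene",243,202,.016)
b2=onplane("scene",311,219,.06)
bar=[onplane("top",u,v,.294) for u,v in((288,146),(380,146),(380,163),(288,163))]
print(f1,f2,l1,l2,b2); print(np.array(bar).round(3),np.mean(bar,0))
s=6
def crop(n,u,v,curves):
    im=cv2.imread(f"pics/{n}0.png"); u0,v0=int(u)-33,int(v)-24
    c=cv2.resize(im[v0:v0+48,u0:u0+66],None,fx=s,fy=s,interpolation=cv2.INTER_CUBIC)
    for X in curves:
        p=((proj(n,X)-[u0,v0]+.5)*s).astype(np.int32); cv2.polylines(c,[p.reshape(-1,1,2)],False,(0,0,255),1)
    return c
f=(f1+f2)/2;l=(l1+l2)/2
a=crop("top",237,196,[circ(*f1[:2],.018,.012)]);b=crop("top",412,191,[circ(*l[:2],.016,.058),circ(*l[:2],.048,.01)])
c=crop("scene",311,219,[circ(*b2[:2],.06,.056)]);d=crop("scene",243,202,[circ(*l[:2],.016,.058),circ(*l[:2],.048,.01)])
cv2.imwrite("pics/m1.png",np.vstack([np.hstack([a,b]),np.hstack([c,d])]))
E
```

```text
[0.55735788 0.301056   0.018     ] [0.56534208 0.29675514 0.018     ] [ 0.56866027 -0.25524504  0.016     ] [ 0.58345424 -0.25937904  0.016     ] [ 0.65417606 -0.03166594  0.06      ]
[[ 0.671  0.114  0.294]
 [ 0.669 -0.124  0.294]
 [ 0.625 -0.123  0.294]
 [ 0.627  0.114  0.294]] [ 0.64787784 -0.00446912  0.294     ]
```

View pics/m1.png

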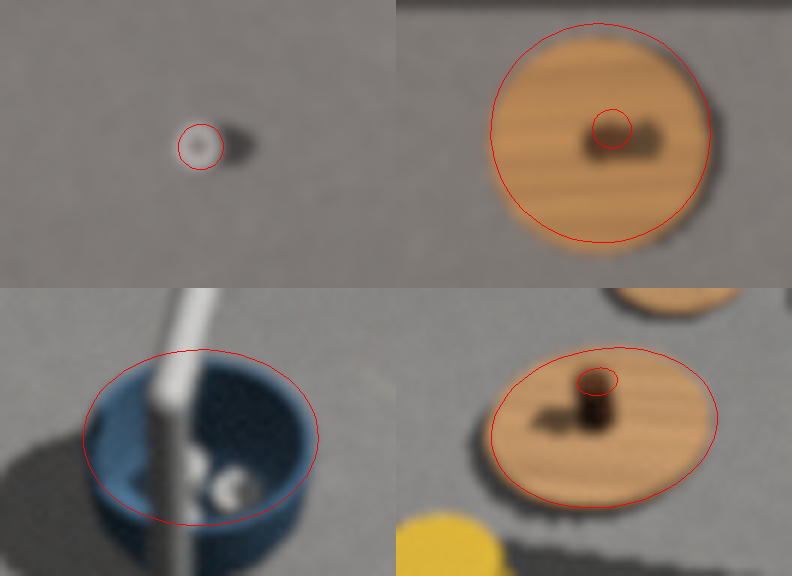

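The montage confirms the choices: the stray fitting is centred in its circle at top (237,196) and has a dark slot. The lid is the larger wooden disc with a dark knob, (412,191) in top. The bowl rim is centred near (311,219) in scene, with fittings inside. Top and scene disagree by about 7 mm in x, so I'll refine with the wrist camera. Next I check that the poses are reachable, then look from above the fitting.

```bash
cat >> h.py <<'E'
def ori(th,yaw=0.,flip=False):   # tool z slanted forward by th from straight down, tool y horizontal; camera on the near/lower side
    z=np.array([np.sin(th),0,-np.cos(th)]); y=np.array([0,-1. if flip else 1.,0]); x=np.cross(y,z)
    return Rot.from_euler("z",yaw)*Rot.from_matrix(np.c_[x,y,z])
def tcp(g,R): return np.array(g)-R.apply([0,0,.054])   # TCP for grasp point g
def go(g,R,v=None):
    if v: arm.line_to(list(tcp(g,R)),velocity=v,ori=list(R.as_quat()))
    else: arm.movep(list(tcp(g,R)),list(R.as_quat()))
def wshot(name):
    p,q=np.array(arm.read_tool_pos()),arm.read_eef_rot(); im=snapshot("wrist"); cv2.imwrite(f"pics/{name}.png",im)
    np.savez(f"pics/{name}.npz",p=p,q=q); return im
def wray(name,uv):   # origin and world directions of wrist pixels
    d=np.load(f"pics/{name}.npz"); R=Rot.from_quat(d["q"]); c=camera_info("wrist"); T=c["T_tool_cam"]
    uv=np.atleast_2d(uv).astype(float); a=(uv-[c["cx"],c["cy"]])/c["fx"]; r=np.linalg.norm(a,axis=1)+1e-9
    k=np.c_[a*(np.sin(r)/r)[:,None],np.cos(r)]
    return R.apply(T[:3,3])+d["p"], R.apply(k@T[:3,:3].T)
def wplane(name,uv,z):
    o,k=wray(name,uv); return o+k*((z-o[2])/k[:,2])[:,None]
def wproj(name,X):
    d=np.load(f"pics/{name}.npz"); R=Rot.from_quat(d["q"]); c=camera_info("wrist"); T=c["T_tool_cam"]
    k=(R.inv().apply(np.atleast_2d(X)-d["p"])-T[:3,3])@T[:3,:3]; h=np.linalg.norm(k[:,:2],axis=1)+1e-9
    return k[:,:2]/h[:,None]*np.arctan2(h,k[:,2])[:,None]*c["fx"]+[c["cx"],c["cy"]]
E
python3 - <<'E'
from h import *
t=np.radians(40)
for fl in (0,1):
  for nm,g,th,yw in (("fit",(.561,.299,.02),0,0),("fit hi",(.52,.299,.2),0,0),("bowl",(.651,-.031,.09),t,0),("bowl out",(.5,-.031,.13),t,0),("view",(.42,-.03,.2),t,0),("lid",(.573,-.257,.04),t,0),("lidup",(.573,-.257,.13),t,0),("lid y",(.573,-.257,.04),t,-.42),("out",(.5,-.1,.13),t,0)):
    R=ori(th,yw,fl); j=arm.ik(list(tcp(g,R)),list(R.as_quat())); print(fl,nm,None if j is None else np.round(j,2))
R=ori(0); go((.53,.299,.2),R); print(arm.read_time())
wshot("w1")
E
```

```text
0 fit [-0.47  0.87 -0.09  1.65  0.12  0.62  0.94]
0 fit hi [-0.51  0.59 -0.08  1.64  0.06  0.92  0.96]
0 bowl [ 0.69  1.06 -1.15  2.12  2.15  0.92 -0.18]
0 bowl out None
0 view None
0 lid [ 1.13  1.07 -0.96  2.13  2.45  0.53 -0.08]
0 lidup [ 1.13  0.84 -0.95  2.11  2.21  0.35  0.03]
0 lid y [ 1.05  1.18 -1.15  2.19  2.27  1.08 -0.3 ]
0 out None
1 fit [-0.83  0.94  0.55  1.67 -0.68  0.73 -1.52]
1 fit hi [-0.96  0.67  0.69  1.65 -0.5   1.   -1.67]
1 bowl [ 0.4   0.8  -0.58  2.13  2.48  0.54  2.41]
1 bowl out None
1 view None
1 lid [ 1.03  0.98 -0.77  2.14  2.72  0.44  2.73]
1 lidup [ 1.03  0.77 -0.76  2.11  2.56  0.25  2.77]
1 lid y [ 0.67  0.87 -0.45  2.2   2.67  0.67  2.14]
1 out None
1.7167
```

View pics/w1.png

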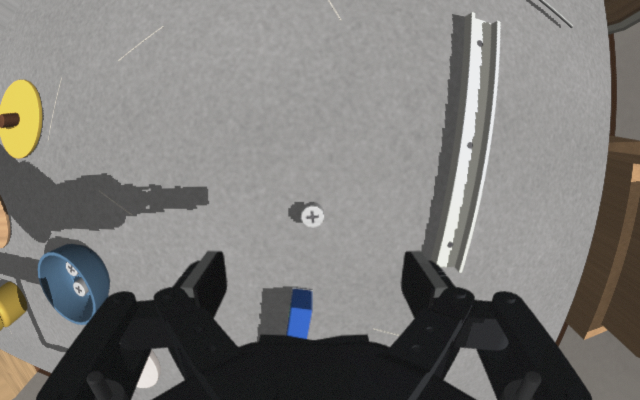

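The wrist view from above shows the stray fitting with its cross slot at (312,216). The bowl is at (74,284) with fittings inside, and the end of the level is at (298,312). I'll now measure the fitting and bowl, and scan which slanted poses can be reached.

```bash
cat >> h.py <<'E'
from scipy.optimize import fsolve
def cen(P):
    m=cv2.moments(cv2.convexHull(np.asarray(P,np.float32).reshape(-1,1,2))); return np.array([m["m10"],m["m01"]])/m["m00"]
def blob(im,lo,hi,at,win=60):
    m=cv2.inRange(cv2.cvtColor(im,cv2.COLOR_BGR2HSV),lo,hi); w=np.zeros_like(m)
    u,v=at; w[max(v-win,0):v+win,max(u-win,0):u+win]=255; n,L,s,c=cv2.connectedComponentsWithStats(m&w)
    k=1+np.argmax(s[1:,4]); return np.argwhere(L==k)[:,::-1], s[k]
def locate(P,proj,circs,x0):   # circs: (z,r); hull centroid match
    f=lambda q: cen(proj(np.vstack([circ(q[0],q[1],z,r) for z,r in circs])))-cen(P)
    return fsolve(f,x0)
BOWL=[(.06,.056),(0,.042)]; LID=[(.016,.058),(.008,.058)]
E
python3 - <<'E'
from h import *
w=cv2.imread("pics/w1.png"); s=cv2.imread("pics/scene0.png"); t=cv2.imread("pics/top0.png")
print("fit",wplane("w1",(312.5,216.5),.018))
P,st=blob(w,(0,0,150),(180,40,255),(312,216),18); print(st,"fit c",wplane("w1",cen(P),.018))
for nm,im,pr,at,lo in (("w1",w,lambda X:wproj("w1",X),(74,284),(98,90,30)),("scene",s,lambda X:proj("scene",X),(311,224),(98,90,20))):
    P,st=blob(im,lo,(122,255,255),at,45); print(nm,st,locate(P,pr,BOWL,(.65,-.03)))
for nm,im,pr,at in (("top",t,lambda X:proj("top",X),(412,191)),("scene",s,lambda X:proj("scene",X),(243,201))):
    P,st=blob(im,(8,70,90),(20,220,255),at,22); print(nm,st,locate(P,pr,LID,(.57,-.257)))
print("bar scene",[onplane("scene",u,v,.294).round(3) for u,v in ((274,150),(369,161))])
for th in (25,30,35,40,45):
  for fl in (0,1):
    for yw in (-.4,0,.4):
      R=ori(np.radians(th),yw,fl); r=""
      for g in ((.65,-.03,.095),(.65,-.03,.13),(.573,-.257,.041),(.573,-.257,.14)):
        for sx in (0,.05,.1):
          gg=np.array(g)-R.apply([0,0,sx]); r+="x" if arm.ik(list(tcp(gg,R)),list(R.as_quat())) is not None else "."
        r+=" "
      print(th,fl,yw,r)
E
```

```text
fit [[0.560361  0.3002476 0.018    ]]
[294 198  36  36 877] fit c [[0.56227427 0.30188722 0.018     ]]
w1 [  38  245   71   79 3586] [ 0.65 -0.03]
scene [311 208  19  35 411] [ 0.65449065 -0.00907795]
top [ 394  173   38   37 1103] [ 0.56975242 -0.25732477]
scene [224 188  39  27 769] [ 0.57397115 -0.26207772]
bar scene [array([ 0.65 , -0.125,  0.294]), array([0.649, 0.111, 0.294])]
25 0 -0.4 xxx xxx xxx xxx 
25 0 0 xxx xxx xxx xxx 
25 0 0.4 xxx xxx xxx xxx 
25 1 -0.4 xxx xxx xxx xxx 
25 1 0 xxx xxx xxx xxx 
25 1 0.4 xxx xxx xxx xxx 
30 0 -0.4 xxx xxx xxx xxx 
30 0 0 xxx xxx xxx xxx 
30 0 0.4 xxx xxx xxx xxx 
30 1 -0.4 xxx xxx xxx xxx 
30 1 0 xxx .xx xxx xxx 
30 1 0.4 xxx xxx xxx xxx 
35 0 -0.4 xxx xxx xxx xxx 
35 0 0 xxx xxx xxx xxx 
35 0 0.4 xxx xxx xxx xxx 
35 1 -0.4 xxx xxx xxx xxx 
35 1 0 xxx xxx xxx xxx 
35 1 0.4 xxx xxx xxx xxx 
40 0 -0.4 xxx xxx xxx xxx 
40 0 0 xxx xxx xxx xxx 
40 0 0.4 xxx xxx xxx xxx 
40 1 -0.4 xxx xxx xxx xxx 
40 1 0 xxx xxx xxx xxx 
40 1 0.4 xxx xxx xxx xxx 
45 0 -0.4 xxx xxx xx. xxx 
45 0 0 xxx xxx xxx xxx 
45 0 0.4 xxx xxx xxx xxx 
45 1 -0.4 xxx xxx xx. xxx 
45 1 0 xxx xxx xxx xxx 
45 1 0.4 xxx xxx xxx xxx h.py:42: RuntimeWarning: The iteration is not making good progress, as measured by the 
 improvement from the last ten iterations.
  return fsolve(f,x0)
```

```bash
sed -i 's/return fsolve(f,x0)/return fsolve(f,x0,epsfcn=1e-5)/' h.py
python3 - <<'E'
from h import *
w=cv2.imread("pics/w1.png"); s=cv2.imread("pics/scene0.png")
P,st=blob(w,(98,90,30),(122,255,255),(74,284),45); print("bowl w1",locate(P,lambda X:wproj("w1",X),BOWL,(.65,-.03)))
m=cv2.inRange(cv2.cvtColor(s,cv2.COLOR_BGR2HSV),(98,90,20),(122,255,255))[200:245,285:335]; P=np.argwhere(m)[:,::-1]+[285,200]
print("bowl sc",locate(P,lambda X:proj("scene",X),BOWL,(.65,-.03)))
R=ori(0); go((.5605,.3005,.10),R); go((.5605,.3005,.0215),R,.1)
arm.move_gripper(0.,30); print(arm.read_opening(),arm.read_finger_force(),arm.read_ft_force())
go((.5605,.3005,.18),R,.25); print(arm.read_opening(),arm.read_finger_force(),arm.read_time())
E
```

```text
bowl w1 [ 0.65381203 -0.02916597]
bowl sc [ 0.65750952 -0.03161482]
0.2635852144825014 29.45855677127838 [-0.48264159 -0.06248659  2.46516831]
0.26548236475038134 29.40189778804779 4.5833
```

```bash
python3 - <<'E'
from h import *
R=ori(np.radians(40)); A=np.array([.653,-.03,.08]); ax=R.apply([0,0,1])
P=A-ax*.16
for g,r in (((.50,.25,.22),ori(0)),((P[0],.20,P[2]),R),(P,R)):
    try: go(g,r,.3)
    except arm.MotionError as e: print("err",g,e); 
    print(np.round(arm.read_joint_positions(),2),arm.read_tool_pos(),arm.read_time())
wshot("w2"); print(arm.read_opening())
E
```

```text
[-0.45  0.51 -0.08  1.73  0.05  0.91  1.02] [0.49920906 0.2492389  0.27284408] 5.025
err (np.float64(0.5501539824501537), 0.2, np.float64(0.2025671108990365)) the arm cannot follow that straight line within its joint ranges
[-0.45  0.51 -0.08  1.73  0.05  0.91  1.02] [0.49920906 0.2492389  0.27284408] 5.025
err [ 0.55015398 -0.03        0.20256711] the arm cannot follow that straight line within its joint ranges
[-0.45  0.51 -0.08  1.73  0.05  0.91  1.02] [0.49920906 0.2492389  0.27284408] 5.025
0.26345168226791976
```

View pics/w2.png

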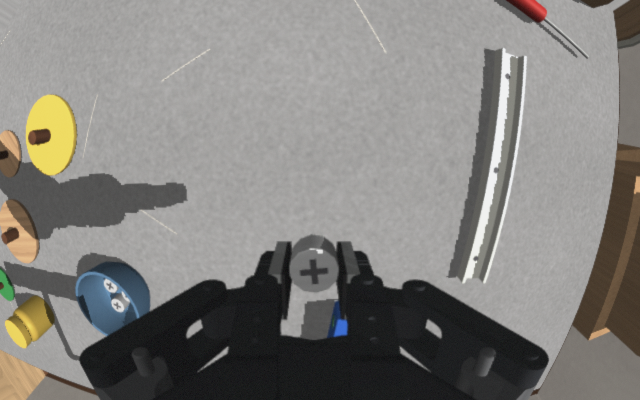

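The fitting is held squarely between the fingers at (314,268). The straight line into the slant isn't possible, so I'll slant in small joint steps, well away from the lamp.

```bash
python3 - <<'E'
from h import *
for th in (15,30,40):
  for yw in (0,.4,-.4):
    for fl in (0,1):
      for g in ((.5,.2,.27),(.55,.1,.20),(.55,-.03,.20)):
        R=ori(np.radians(th),yw,fl); j=arm.ik(list(tcp(g,R)),list(R.as_quat())); print(th,yw,fl,g,None if j is None else np.round(j,2))
E
```

```text
15 0 0 (0.5, 0.2, 0.27) [-0.48  0.33 -0.    1.91  0.19  0.68  0.95]
15 0 0 (0.55, 0.1, 0.2) [-0.24  0.44 -0.02  1.96  0.16  0.49  1.19]
15 0 0 (0.55, -0.03, 0.2) [ 0.07  0.43 -0.08  1.98  0.07  0.47  1.52]
15 0 1 (0.5, 0.2, 0.27) [-1.23  0.53  1.14  1.93 -0.62  0.79 -1.38]
15 0 1 (0.55, 0.1, 0.2) [-0.94  0.69  1.13  1.98 -0.97  0.77 -0.86]
15 0 1 (0.55, -0.03, 0.2) [-0.68  0.68  1.13  2.01 -1.03  0.81 -0.55]
15 0.4 0 (0.5, 0.2, 0.27) [-0.28  0.32 -0.19  1.92  0.12  0.65  1.43]
15 0.4 0 (0.55, 0.1, 0.2) [-0.03  0.45 -0.22  1.96  0.11  0.49  1.66]
15 0.4 0 (0.55, -0.03, 0.2) [ 0.27  0.45 -0.28  1.96  0.02  0.51  1.99]
15 0.4 1 (0.5, 0.2, 0.27) [-0.89  0.37  0.64  1.94 -0.39  0.68 -1.21]
15 0.4 1 (0.55, 0.1, 0.2) [-0.57  0.49  0.55  1.97 -0.62  0.57 -0.77]
15 0.4 1 (0.55, -0.03, 0.2) [-0.27  0.48  0.5   1.97 -0.66  0.61 -0.49]
15 -0.4 0 (0.5, 0.2, 0.27) [-0.64  0.36  0.15  1.87  0.22  0.77  0.52]
15 -0.4 0 (0.55, 0.1, 0.2) [-0.42  0.46  0.16  1.93  0.18  0.55  0.75]
15 -0.4 0 (0.55, -0.03, 0.2) [-0.13  0.44  0.12  1.98  0.12  0.49  1.04]
15 -0.4 1 (0.5, 0.2, 0.27) [-1.25  0.57  1.14  1.
[... 1997 characters left out ...]
5, -0.03, 0.2) [ 0.95  0.68 -1.13  2.24  1.96  0.3   0.22]
40 0.4 1 (0.5, 0.2, 0.27) [-0.12  0.26 -0.39  2.26  1.98  0.15  2.72]
40 0.4 1 (0.55, 0.1, 0.2) [ 0.52  0.58 -0.95  2.27  2.2   0.39  2.83]
40 0.4 1 (0.55, -0.03, 0.2) [ 0.75  0.53 -0.77  2.24  3.08  0.12  2.2 ]
40 -0.4 0 (0.5, 0.2, 0.27) [-1.27  0.42  0.74  2.11  0.78  0.45 -0.13]
40 -0.4 0 (0.55, 0.1, 0.2) [-1.07  0.61  0.89  2.22  2.32  0.02 -1.55]
40 -0.4 0 (0.55, -0.03, 0.2) [ 0.59  0.68 -1.15  2.27  1.77  1.03 -0.58]
40 -0.4 1 (0.5, 0.2, 0.27) [-0.42  0.37 -0.43  2.08  1.21  0.87  2.61]
40 -0.4 1 (0.55, 0.1, 0.2) [-0.27  0.47 -0.29  2.19  1.59  0.65  2.4 ]
40 -0.4 1 (0.55, -0.03, 0.2) [-0.    0.43 -0.22  2.28  1.94  0.48  2.3 ]
```

```bash
python3 - <<'E'
from h import *
go((.47,.30,.30),ori(0),.3)
R=ori(np.radians(40),.4); g=(.47,.27,.30); j0=np.array(arm.read_joint_positions())
seed=None
j1=arm.ik(list(tcp(g,R)),list(R.as_quat())); print(np.round(j1,2))
if j1 is not None and j1[4]>1.2 and j1[2]<-.5:
    for a in (.2,.4,.6,.8,1):
        arm.move_j(list(j0+a*(np.array(j1)-j0))); q=Rot.from_quat(arm.read_eef_rot())
        print(np.round(arm.read_tool_pos(),3),q.as_matrix()[:,2].round(2),arm.read_time())
E
```

```text
[-0.96  0.21  0.38  2.21  0.87  0.08  0.51]
```

```bash
python3 - <<'E'
from h import *
j0=np.array(arm.read_joint_positions()); j1=np.array([.2,.43,-1.14,2.24,1.69,.49,-.08])
for a in (.2,.4,.6,.8,1):
    arm.move_j(list(j0+a*(j1-j0))); q=Rot.from_quat(arm.read_eef_rot())
    print(np.round(arm.read_tool_pos(),3),q.as_matrix()[:,2].round(2),round(arm.read_time(),2))
R=ori(np.radians(40)); ax=R.apply([0,0,1]); A=np.array([.653,-.03,.08])
for nm,g in (("mid",(.55,.15,.22)),("out",A-.16*ax),("in",A),("lid",(.572,-.259,.041)),("lidup",(.572,-.259,.14))):
    j=arm.ik(list(tcp(g,R)),list(R.as_quat())); print(nm,None if j is None else np.round(j,2))
E
```

```text
[0.483 0.255 0.321] [ 0.14 -0.12 -0.98] 5.97
[0.492 0.236 0.307] [ 0.31 -0.13 -0.94] 6.38
[0.49  0.237 0.303] [ 0.46 -0.03 -0.89] 6.78
[0.469 0.255 0.306] [ 0.55  0.15 -0.82] 7.19
[0.423 0.28  0.315] [ 0.54  0.36 -0.76] 7.6
mid [ 0.21  0.54 -0.94  2.22  1.77  0.76 -0.48]
out [ 0.62  0.52 -0.84  2.31  2.18  0.47 -0.52]
in [ 0.47  0.86 -0.7   2.12  2.39  0.62 -0.6 ]
lid [ 1.02  0.96 -0.74  2.14  2.77  0.43 -0.47]
lidup [ 1.03  0.74 -0.75  2.1   2.58  0.21 -0.39]
```

Now it's in the right branch and everything is reachable. I move to the withdrawn pose and look at the bowl.

```bash
python3 - <<'E'
from h import *
R=ori(np.radians(40)); ax=R.apply([0,0,1]); A=np.array([.653,-.03,.08])
go((.53,.2,.25),R); go(A-.16*ax,R,.3)
print(np.round(arm.read_joint_positions(),2),arm.read_opening(),arm.read_time())
w=wshot("w3")
m=cv2.inRange(cv2.cvtColor(w,cv2.COLOR_BGR2HSV),(98,90,30),(122,255,255)); n,L,s,c=cv2.connectedComponentsWithStats(m)
P=np.argwhere(L==1+np.argmax(s[1:,4]))[:,::-1]; print(P.min(0),P.max(0))
for X,col in ((circ(.653,-.03,.06,.056),(0,0,255)),):
    cv2.polylines(w,[wproj("w3",X).astype(np.int32).reshape(-1,1,2)],True,col,1)
cv2.imwrite("pics/w3o.png",w)
E
```

```text
[ 0.68  0.56 -0.96  2.3   2.1   0.53 -0.43] 0.2634873665446112 9.1167
[256 107] [365 205]
```

View pics/w3o.png

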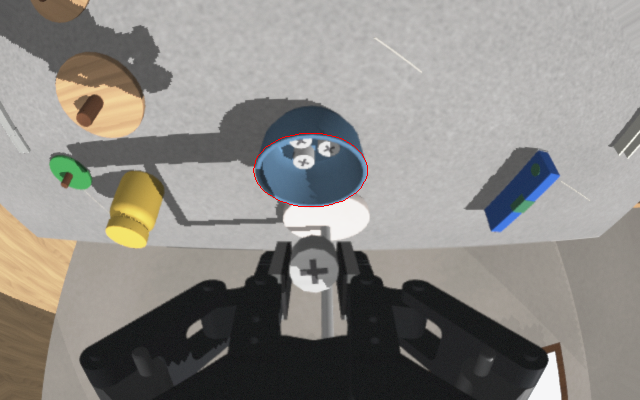

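The wrist view along the slant shows the predicted rim lying exactly on the bowl rim around (311,170), so the bowl is at (0.653, -0.030). The fitting is still held at (314,270), and the lid is at (100,95). I'll reach in, release, withdraw and check.

```bash
python3 - <<'E'
from h import *
w=cv2.imread("pics/w3.png"); P,st=blob(w,(5,50,90),(20,220,255),(100,95),60); print(st,"lid w3",locate(P,lambda X:wproj("w3",X),LID,(.572,-.259)))
R=ori(np.radians(40)); ax=R.apply([0,0,1]); A=np.array([.651,-.03,.073])
go(A,R,.12); print(arm.read_ft_force(),arm.read_tool_pos()-tcp(A,R))
arm.move_gripper(.5); arm.pause(.3); print(arm.read_opening(),arm.read_ft_force())
go(A-.16*ax,R,.2); arm.move_gripper(.8); print(arm.read_time())
w=wshot("w4"); cv2.imwrite("pics/w4c.png",cv2.resize(w[80:240,220:400],None,fx=3,fy=3))
# over to the lid, high
L=np.array([.572,-.259,.041])
go(L-.15*ax+[0,.0,0],R,.3); print(arm.read_time(),arm.read_joint_positions())
w=wshot("w5")
for z,r in ((.016,.058),(.048,.010),(.016,.010)): cv2.polylines(w,[wproj("w5",circ(*L[:2],z,r)).astype(np.int32).reshape(-1,1,2)],True,(0,0,255),1)
cv2.imwrite("pics/w5o.png",w)
E
```

```text
[  55   52   90   86 5305] lid w3 [ 0.57337033 -0.26109041]
[ 0.83617833 -0.17381637 -0.99453702] [-0.00017169  0.00014628  0.00062498]
0.5038696369656679 [ 0.45528762  0.06355501 -0.60163114]
12.6333
13.6417 [ 1.29628478  0.70908475 -0.95220715  2.29158673  2.53788432  0.27236256
 -0.27750237]
```

View pics/w4c.png

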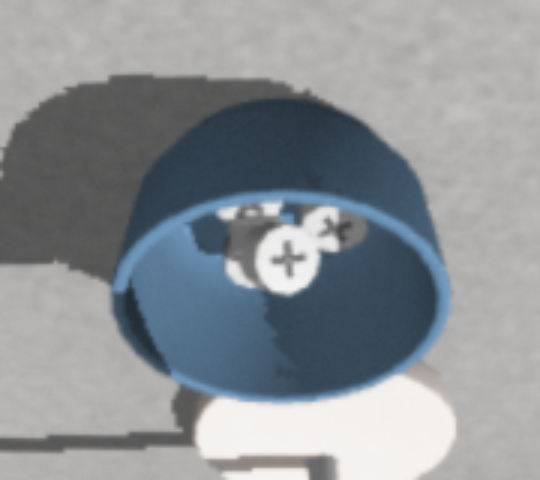

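View pics/w5o.png

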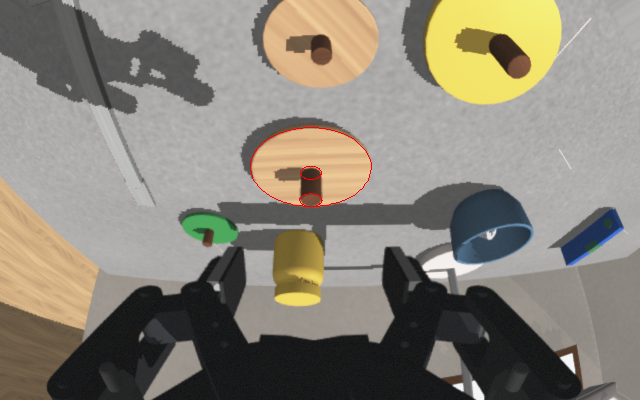

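The crop shows the stray fitting in the bowl, resting on the others at crop (287,258). In the lid view, my predicted disc, knob base and knob top lie on the image (knob top at (310,200)), so the lid is at (0.572, -0.259). Next I grasp the knob, lift, carry it over the bowl and check before lowering.

```bash
python3 - <<'E'
from h import *
R=ori(np.radians(40)); ax=R.apply([0,0,1]); L=np.array([.572,-.259,.042])
go(L-.05*ax,R,.2); go(L,R,.06); print(arm.read_ft_force(),arm.read_tool_pos()-tcp(L,R))
arm.move_gripper(0.,50); print(arm.read_opening(),arm.read_finger_force(),arm.read_ft_force())
go(L+[0,0,.03],R,.08); go(L+[0,0,.075],R,.15); print(arm.read_opening(),arm.read_ft_force(),arm.read_time())
w=wshot("w6")
go((.653,-.03,.117),R,.12); print(arm.read_opening(),arm.read_ft_force(),arm.read_time())
p=arm.read_tool_pos()-tcp((.653,-.03,.117),R); print(p)
w=wshot("w7"); z0=.117-.042
for z,r in ((z0+.016,.058),(z0+.008,.058)): cv2.polylines(w,[wproj("w7",circ(.653,-.03,z,r)).astype(np.int32).reshape(-1,1,2)],True,(0,0,255),1)
cv2.polylines(w,[wproj("w7",circ(.653,-.03,.06,.056)).astype(np.int32).reshape(-1,1,2)],True,(0,255,0),1)
s=snapshot("scene"); c=cv2.resize(s[165:265,250:375],(500,400),interpolation=cv2.INTER_CUBIC)
cv2.imwrite("pics/w7o.png",np.hstack([cv2.resize(w[60:260,240:390],(300,400)),c]))
E
```

```text
[-0.44568448  0.40330293  0.59935871] [-8.68831071e-05  1.00384976e-04  1.09042778e-04]
0.21501744186128297 48.67262363433838 [-2.08540507 -1.04338639  3.37819562]
0.2136351593956336 [-0.30690973  0.50394654 -1.26777013] 16.8083
0.2137095462133822 [-0.07726137 -0.29432917 -1.05270744] 19.0333
[-0.00012655 -0.00085407 -0.00016087]
```

View pics/w7o.png

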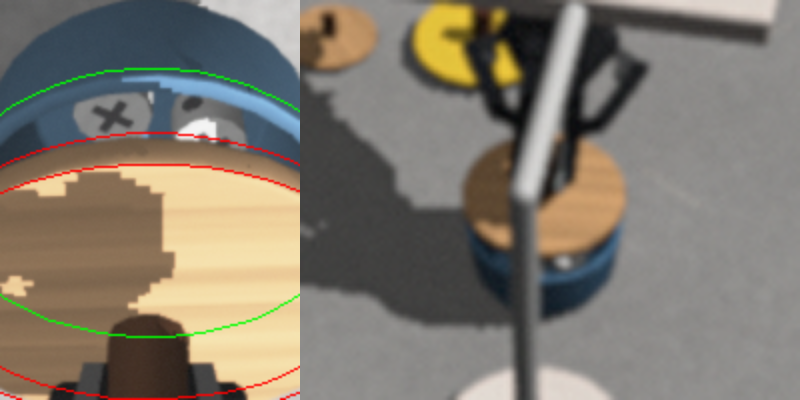

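The lid hangs level over the bowl, but the rim arc sits a few pixels right of and beyond my prediction. I'll re-measure the bowl from the stored views after the drop before lowering.

```bash
python3 - <<'E'
from h import *
from scipy.optimize import least_squares
def bl(n):
    w=cv2.imread(f"pics/{n}.png"); m=cv2.inRange(cv2.cvtColor(w,cv2.COLOR_BGR2HSV),(98,90,30),(122,255,255)); N,L,s,c=cv2.connectedComponentsWithStats(m)
    k=1+np.argmax(s[1:,4]); return w,np.argwhere(L==k)[:,::-1]
for n in ("w3","w4"):
    w,P=bl(n); print(n,P.min(0),P.max(0),locate(P,lambda X:wproj(n,X),BOWL,(.653,-.03)))
    q=wproj(n,circ(.653,-.03,.06,.056)); print(q.min(0).round(),q.max(0).round())
# w6/w7: lid disc in view: fit top-edge circle from wood mask (near edge visible part)
w,P=bl("w7"); print("w7 blue",P.min(0),P.max(0)); q=wproj("w7",np.vstack([circ(.653,-.03,.06,.056),circ(.653,-.03,0,.042)])); print(q.min(0).round(),q.max(0).round())
# lid disc extents
h=cv2.cvtColor(w,cv2.COLOR_BGR2HSV); m=cv2.inRange(h,(5,50,60),(22,230,255)); N,L,s,c=cv2.connectedComponentsWithStats(m); k=1+np.argmax(s[1:,4]); print("wood",s[k])
q=wproj("w7",np.vstack([circ(.653,-.03,.091,.058),circ(.653,-.03,.083,.058)])); print(q.min(0).round(),q.max(0).round())
w6=cv2.imread("pics/w6.png"); m=cv2.inRange(cv2.cvtColor(w6,cv2.COLOR_BGR2HSV),(5,50,60),(22,230,255)); N,L,s,c=cv2.connectedComponentsWithStats(m); print("w6",s[1:][s[1:,4]>800])
E
```

```text
w3 [256 107] [365 205] [ 0.65324281 -0.03011742]
[254. 133.] [368. 207.]
w4 [258 114] [369 213] [ 0.6532573  -0.03004491]
[256. 142.] [371. 214.]
w7 blue [218  60] [413 161]
[214.  56.] [417. 229.]
wood [  198   129   232   164 24719]
[198. 127.] [434. 271.]
w6 [[  198   129   233   190 25040]
 [    0   207    89   193 12180]]
```

The bowl hasn't moved and the lid is centred to within about 2 mm. I'll lower it slowly, watching the force.

```bash
python3 - <<'E'
from h import *
R=ori(np.radians(40)); ax=R.apply([0,0,1]); g=np.array([.653,-.029,.117])
go(g,R,.03); f0=np.array(arm.read_ft_force())
for z in [.108,.102,.099,.097,.096]+list(np.arange(.0955,.0905,-.0005)):
    g[2]=z; go(g,R,.02); arm.pause(.05); f=np.array(arm.read_ft_force())-f0; print(round(z,4),f.round(2),round(arm.read_tool_pos()[2]-tcp(g,R)[2],4))
    if f[2]>2.5: break
print(arm.read_time())
w=wshot("w8"); s=snapshot("scene"); cv2.imwrite("pics/s8.png",s)
E
```

```text
0.108 [0.5  1.18 1.59] -0.0
0.102 [ 0.19  0.82 -0.66] -0.0001
0.099 [-0.04  1.54 -0.27] -0.0001
0.097 [-0.3   0.32 -0.92] -0.0001
0.096 [-0.27  1.85  0.18] -0.0
0.0955 [-0.12  1.21  0.41] -0.0
0.095 [ 0.46  1.56 -0.63] -0.0
0.0945 [-0.95  0.45  3.58] 0.0003
22.3833
```

Contact came at 0.0945, with 0.094 expected for a seated lid. I release and withdraw along the slant.

```bash
python3 - <<'E'
from h import *
R=ori(np.radians(40)); ax=R.apply([0,0,1]); g=np.array([.653,-.029,.0945])
arm.move_gripper(.6); arm.pause(.2); print(arm.read_opening(),arm.read_ft_force())
go(g-.03*ax,R,.06); go(g-.17*ax,R,.2); arm.pause(.2); print(arm.read_time())
w=wshot("w9"); s=snapshot("scene")
B=(.6532,-.030)
for z,r in ((.068,.058),(.1,.01)):
    cv2.polylines(w,[wproj("w9",circ(*B,z,r)).astype(np.int32).reshape(-1,1,2)],True,(0,0,255),1)
cv2.polylines(w,[wproj("w9",circ(*B,.0,.042)).astype(np.int32).reshape(-1,1,2)],True,(0,255,0),1)
cv2.imwrite("pics/w9o.png",np.hstack([cv2.resize(w[90:240,240:390],(450,450),interpolation=cv2.INTER_CUBIC),cv2.resize(s[180:260,280:340],(338,450),interpolation=cv2.INTER_CUBIC)]))
E
```

```text
0.5978134851136672 [0.25221895 0.00169724 0.1056219 ]
24.8
```

View pics/w9o.png

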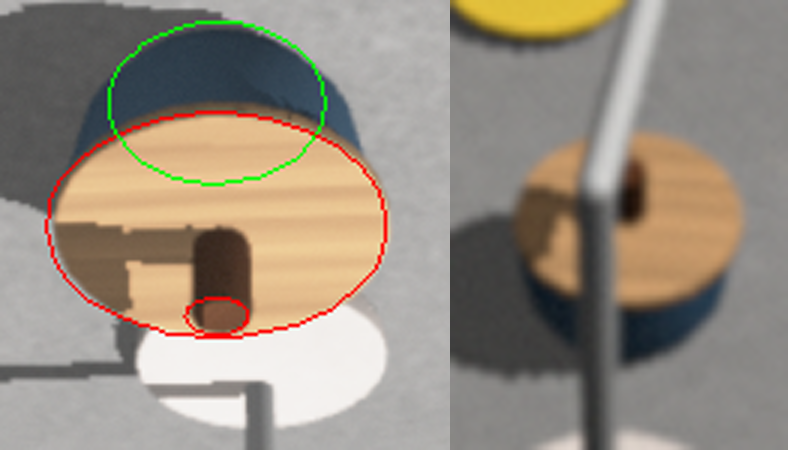

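The lid's disc and knob top match the predicted seated, level position to about 2 mm, with no gap at the rim, and the arm is clear. Handing in.

```bash
python3 -c "
from station import ticket; print(ticket.finish_job())"
```

```text
the job is handed in; nothing more can be done
None
```

The stray fitting is in the bowl and the lid sits seated and level on the rim by the last camera check; I handed the job in at about 25 s of the 54 s allowed, and no verdict was returned.

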